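# Isolate the sensor tester, open its guard and point out the failed module

### The arm

A 7-joint arm with a two-finger parallel gripper is mounted at the origin on a cart in front of the work surface, level with it; the furniture and walls round the work are solid. World frame = base frame: x ahead of the robot, y to its left, z up, the work surface at z = 0. Lengths are in mm, angles in rad, forces in N, time in s.
With the tool pointing down it reaches from about 400 to 875 mm from the base axis. Payload 4.4 kg.
Tool frame: the origin (TCP) lies on the centre line of the jaws, within the pads' length; the fingertips stand 19 mm ahead of it and the grasp point (between the pads) is the TCP; z points along the fingers, y is the line along which they close (so a half turn about z gives the same grasp; the last joint's range is limited). The gripper opens to 85 mm and grips with 20 to 120 N. Pads are 22 mm wide; open, the fingers measure 114 mm over their backs; the gripper's body (76 mm by 85 mm) begins 54 mm behind the grasp point. The pads swing forward as they close: fully open they stand 13 mm farther back than shut.
Start: joints at [-1.41, 0.628, 0.038, 1.517, -0.027, 0.996, -0.02], TCP at [146.134, 633.374, 250.313] pointing down, gripper open.
Joint ranges: [-3.06, 3.06], [-0.37, 2.12], [-1.25, 1.32], [0.18, 2.47], [-1.1, 4.24], [0.23, 1.98], [-2.94, 2.94]. Speed limits (rad/s): [2.57, 2.57, 3.14, 3.14, 3.14, 3.14, 3.14].

### API

Orientations are given as [roll, pitch, yaw] about the fixed x, y, z axes, in that order (R = Rz(yaw) Ry(pitch) Rx(roll)).
In Python, from cell import ctrl, viewer, silhouettes gives the robot as it stands.
- The arm moves only by the shell command python3 -m creep 'ROWS'. ROWS is JSON, a list of rows, each an object with "jaw": the gripper command: -1 is shut, 1 is fully open, values between are in proportion; "xyz": the shift along the tool's x, y, z in mm, a list of three; "angular": the turn, a rotation vector about the tool's x, y, z in rad, a list of three. In form: [{"jaw": jaw, "xyz": [tx, ty, tz], "angular": [rx, ry, rz]}, ...]. A call has 1 to 12 rows; each row is the pose to reach, as a shift and turn from the pose commanded when the call began, along the tool's axes at that moment; what a row does not reach only later rows make up. A row lasts 1/8 s, in which the tool goes at most 62.5 mm and 10.7 degrees, less where a joint would pass 70% of its speed; a pose out of reach is approached as far as the arm can. A call with a gripper value outside its range is refused whole. The fingers move at their own pace and stop on an object; the grip force is fixed at half the most. Time passes only in rows, so rows that repeat a pose let the fingers close. It gives the time, the measured TCP pose, the force, the opening and the grip force at its end, in the units of the state.
- ctrl.read_state(): the state, without advancing time (a new reading comes with each control period).
- viewer.get_image(name): name is "side" or "top"; returns (picture, depth): 420x560x3 uint8, red, green, blue; 420x560 float32, mm along the optical axis (not along the pixel's ray), 0 where there is no reading.
- viewer.camera_model(name): a dict with "fx", "fy", "cx", "cy" (pixels), "T" (4x4, takes a point from camera to world coordinates). Camera axes: x right, y down, z forward; pixel columns grow to the right and rows downward; lengths in mm; the calibration is good to about 2 mm. A picture is of the moment at which its call begins. camera_model takes no time and is no camera call.
- ctrl.finish_job(): hands the job in; it is judged then, once.
Trained networks look in the newest picture that a camera, given by its name, has taken for a name from the list of things; names that differ only in an ending like _2 or _b are one class to them, and where a whole thing is asked for, a point or a joint stands for the part that bears it (a point fixed in the world has none). Each returns a list of dicts, best first, with "score" (0 to 1); they miss things now and then, are a little off and sometimes report something else, mostly with a low value. They report only what shows in the picture. A call takes as long as a camera call.
- silhouettes(camera, target): "pixels" (420x560 bool, what is visible of it) and "xy" ([column, row] in pixels, amid what is visible of it).
The state is a dict: "clock": time; "qpos": joint angles; "qd": joint speeds; "tau": joint torques, N m; "eef_pos": TCP position; "tool_rot": TCP orientation; "force": force on the tool from outside, world axes, zero at the start; "torque": the same for the moment, N m; "width": finger opening in mm; "gripper_force": force on a finger pad.
Only numpy, scipy, OpenCV 4.12 (cv2) and the standard library are available. Lean on these libraries where they do the work, as an engineer would, in place of code of your own. Each camera call takes 0.05 s, during which the arm holds its last target. There are 200 camera calls.

### The job

The blue sensor module in the four-bay tester has failed and a colleague is coming to change it: switch the tester off by pressing down the raised half of its red rocker, then push the clear guard all the way back by its black bar so that the modules lie open. Then point down at the round red window of the blue module, fingertips two to three centimetres above it, stay there for three seconds and finish while still pointing. The guard stays shut until the power is off; only press, push and point: touch no module, pick nothing up and do not disturb what lies on the bench.

Things in the scene. Friction and masses are not known exactly. Their poses are not given: they have to be found in the camera images.
- tester: low grey tester, fixed, 204 x 225 mm (own x, y). Origin: centre of its underside, 2 mm above the worktop; x to its rear, y to its left, z up. Deck 30 mm up. Front strip (own x -100 to -56 mm) carries the rocker; behind it four modules lie along x, 46 mm apart (own y +69, +23, -23, -69 mm), tops 48 mm up, under a clear guard between two rails (y +-105 mm, 66 mm high)
- rocker (a joint): red power rocker: 0 = on (its left half, +y of the tester, raised), 0.38 rad = off (left half pressed fully down). It stays where it is left; pressing takes about 3 N on the outer part of the raised half, and it stops against its end
- rocker_press (a point): point on the top of the rocker's left half, 14 mm from its pivot towards +y of the tester (each half is 18 mm long along the tester's y and 24 mm along x). With the power on it stands about 45 mm above the tester's underside, with the power off about 39 mm; the bezel around it is 33 mm high
- guard (a joint): how far the clear guard has been pushed back along the tester's +x: 0 = shut, 0.075 m = fully back at its stops. It needs about 2 N, and stays where it is left
- guard_push (a point): middle of the front face (facing the tester's -x) of the black push bar on the guard's front edge; bar 110 mm wide along the tester's y, 12 mm thick, 63 to 86 mm above the tester's underside; the guard plate lies at 57 to 60 mm. Moves with the guard. Only the low front strip lies in front of it
- blue_window (a point): centre of the round red window on top of the blue module, the thing to point at; 48 mm above the tester's underside. Which bay the blue module lies in varies
- module_blue: the failed module: blue housing, round red window, green terminal end to the rear; loose in its bay; 24 x 66 x 18 mm, origin at the centre of its underside, its own +y points to the window's end, away from the terminals
- module_grey: module with grey housing and black window, loose in another bay, same size
- module_black_red: module with black housing and red window, loose in another bay, same size
- module_black: module with black housing and black window, loose in another bay, same size
- spare_module: spare black sensor module, same kind, lying on the bench mat right of the tester; 24 x 66 x 18 mm; leave alone
- tape_roll: roll of brown tape lying flat at the right, 92 mm across, 49 mm high; leave alone
- torch: black pocket torch lying at the right, 107 mm long, 31 mm thick; leave alone
- screwdriver: screwdriver with orange handle lying at the right front edge, 190 mm long, 28 mm thick; leave alone
- box_cutter: yellow box cutter lying at the left front edge, 158 mm long, 18 mm high; leave alone
- marker: black marker lying at the front left, 127 mm long, 14 mm thick; leave alone
- spares_carton: small white carton at the left, 61 x 85 x 45 mm; leave alone

How it is judged:
By the outcome, as a careful person would: the job done as asked, in the order asked, and still so for the second after the job is handed in, with the robot touching nothing.
It also fails if it takes over 45 s, if anything falls off the work surface, if the arm or the gripper's body presses on something with over 40 N, if the wrist force passes 120 N, or if a joint passes its speed limit or range.

## Working session

There is one attempt and no reset: what is moved stays moved. The work goes in short steps, Python scripts to look and compute and a shell command to move; the robot and the scene stay as the last step left them, time stands still between calls to the robot, and variables do not carry over. Pictures are saved under pics/ and viewed, at most 10 in all, crops included, and the job is handed in when it is done.

```bash
mkdir -p pics
cat > h.py <<'E'
import numpy as np, cv2
from cell import ctrl, viewer, silhouettes
def w(cam,mask,D):
    m=viewer.camera_model(cam); v,u=np.nonzero(mask&(D>0)); z=D[v,u]
    P=np.c_[(u-m["cx"])/m["fx"]*z,(v-m["cy"])/m["fy"]*z,z,np.ones(len(z))]
    return (P@np.array(m["T"]).T)[:,:3]
E
python3 - <<'E'
from h import *
s=ctrl.read_state(); print({k:np.round(s[k],3) for k in("clock","eef_pos","tool_rot","width","force")})
for c in("top","side"):
    I,D=viewer.get_image(c); cv2.imwrite(f"pics/{c}0.png",I[:,:,::-1])
    for t in("tester","rocker","rocker_press","guard","guard_push","module_blue","blue_window"):
        for r in silhouettes(c,t)[:2]:
            P=w(c,r["pixels"],D)
            print(c,t,round(r["score"],2),np.round(r["xy"]),len(P),np.round(np.median(P,0)) if len(P) else "",np.round(np.percentile(P,[2,98],axis=0)).tolist() if len(P) else "")
E
```

```text
{'clock': np.float64(0.0), 'eef_pos': array([145.988, 632.788, 249.385]), 'tool_rot': array([-3.14 ,  0.   ,  2.915]), 'width': np.float64(85.364), 'force': array([-0.454,  0.188, -0.63 ])}
top tester 0.66 [282. 184.] 5273 [514.  17.  52.] [[421.0, -89.0, 28.0], [612.0, 122.0, 86.0]]
top rocker 0.62 [265. 215.] 98 [436.  66.  42.] [[425.0, 48.0, 36.0], [448.0, 83.0, 49.0]]
top guard 0.59 [282. 189.] 1937 [505.  14.  62.] [[466.0, -80.0, 56.0], [545.0, 111.0, 89.0]]
top guard 0.38 [245. 241.] 197 [358. 133.  14.] [[349.0, 74.0, 4.0], [366.0, 193.0, 20.0]]
top guard_push 0.71 [284. 190.] 1869 [505.  14.  62.] [[468.0, -80.0, 57.0], [543.0, 111.0, 89.0]]
top blue_window 0.24 [413. 175.] 925 [ 550. -360.   47.] [[509.0, -406.0, 5.0], [594.0, -321.0, 52.0]]
side tester 0.85 [305. 222.] 3815 [491. -28.  48.] [[415.0, -99.0, 13.0], [611.0, 118.0, 84.0]]
side tester 0.44 [338. 281.] 252 [ 446. -253.   13.] [[424.0, -274.0, 2.0], [469.0, -223.0, 20.0]]
side rocker 0.51 [273. 214.] 75 [435.  62.  41.] [[424.0, 43.0, 36.0], [448.0, 77.0, 48.0]]
side rocker_press 0.63 [270. 215.] 81 [433.  64.  41.] [[424.0, 43.0, 30.0], [450.0, 108.0, 48.0]]
side guard 0.95 [304. 210.] 869 [503.  -5.  62.] [[465.0, -75.0, 60.0], [542.0, 107.0, 88.0]]
side guard 0.43 [273. 213.] 51 [435.  62.  41.] [[424.0, 44.0, 39.0], [445.0, 77.0, 47.0]]
side guard_push 0.71 [301. 213.] 977 [502.  -3.  62.] [[464.0, -79.0, 49.0], [545.0, 114.0, 88.0]]
side guard_push 0.43 [312. 326.] 753 [ 314. -350.   19.] [[296.0, -460.0, -1.0], [343.0, -288.0, 28.0]]
side module_blue 0.18 [272. 215.] 58 [435.  62.  41.] [[424.0, 44.0, 39.0], [447.0, 77.0, 47.0]]
```

View pics/top0.png

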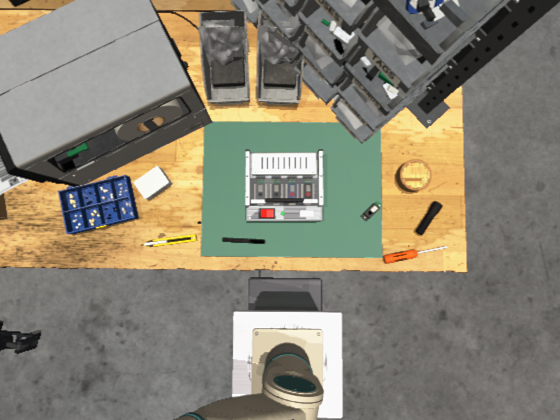

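View pics/side0.png

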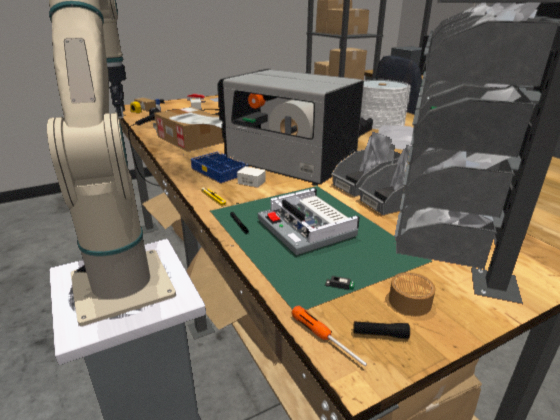

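The top picture shows the tester at about (285,185), almost square to the bench, with the rocker at (265,213). The gripper is far left at (15,340). Next I'll fit the tester's pose and look closer for the blue bay.

Run:
```python
from h import *
I,D=viewer.get_image("top"); m=viewer.camera_model("top")
print(m["fx"],np.round(np.array(m["T"]),3).tolist())
full=np.zeros(D.shape,bool); full[130:240,230:340]=True
P=w("top",full,D)
for lo,hi in((24,100),(60,72),(75,95)):
    Q=P[(P[:,2]>lo)&(P[:,2]<hi)&(P[:,0]>380)&(P[:,0]<660)]
    r=cv2.minAreaRect(Q[:,:2].astype(np.float32)); print(lo,len(Q),r, np.round(Q.min(0)),np.round(Q.max(0)))
# bar line direction
Q=P[(P[:,2]>75)]; 
print("bar",np.median(Q,0),np.polyfit(Q[:,1],Q[:,0],1))
r=silhouettes("top","rocker")[0]; Q=w("top",r["pixels"],D); print("rocker",np.round(Q.mean(0),1)); 
H=Q[Q[:,2]>44]; print(np.round(H.mean(0),1),len(H)); print("deck z",np.percentile(P[:,2],[5,25,50,75,95]))
J,_=viewer.get_image("side")
a=cv2.resize(I[140:230,235:335],(600,540),interpolation=cv2.INTER_CUBIC)
cv2.imwrite("pics/c1.png",a[:,:,::-1])
# bay colours: project bay centres
T=np.linalg.inv(np.array(m["T"]))
for y in(69,23,-23,-69):
    for x in (-20,0,20,40):
        p=T@np.array([514+x,17+y,50,1]); u=p[0]/p[2]*m["fx"]+m["cx"]; v=p[1]/p[2]*m["fy"]+m["cy"]
        print(y,x,round(u),round(v),I[round(v),round(u)])
```

```text
413.0424305573877 [[0.009, -0.997, 0.082, 365.761], [-1.0, -0.009, 0.001, 21.368], [-0.0, -0.082, -0.997, 1235.765], [0.0, 0.0, 0.0, 1.0]]
24 5330 ((518.5040283203125, 14.567558288574219), (203.1742706298828, 223.42295837402344), 0.5564029812812805) [416. -98.  25.] [620. 127.  97.]
60 1808 ((540.3853149414062, 16.240745544433594), (159.4105682373047, 220.48056030273438), 0.5646090507507324) [460. -94.  60.] [620. 127.  72.]
75 170 ((471.0552978515625, 15.52615737915039), (11.027514457702637, 109.03278350830078), 0.7046483755111694) [465. -39.  75.] [477.  70.  94.]
bar [470.84609349  16.90377595  87.05198219] [-1.79906665e-02  4.71660373e+02]Traceback (most recent call last):
  File "<stdin>", line 12, in <module>
IndexError: list index out of range
```

Run:
```python
from h import *
I,D=viewer.get_image("top")
a=cv2.resize(I[140:230,235:335],(600,540),interpolation=cv2.INTER_CUBIC)
cv2.imwrite("pics/c1.png",a[:,:,::-1])
for c in("top","side"):
    I,D=viewer.get_image(c)
    hsv=cv2.cvtColor(I,cv2.COLOR_RGB2HSV); R=((hsv[...,0]<8)|(hsv[...,0]>172))&(hsv[...,1]>150)&(hsv[...,2]>80)
    z=np.zeros(D.shape,bool); z[140:240,235:345]=True
    Q=w(c,R&z,D); Q=Q[(Q[:,0]>415)&(Q[:,0]<455)&(Q[:,2]>30)]
    print(c,len(Q),np.round(Q.min(0)),np.round(Q.max(0)),np.round(Q.mean(0),1))
    for y in range(40,90,4):
        S=Q[abs(Q[:,1]-y)<2]
        if len(S): print(y,len(S),np.round(S.mean(0),1))
```

```text
top 112 [425.  45.  31.] [448.  80.  50.] [436.6  63.4  42.2]
44 4 [441.5  45.5  33.4]
48 9 [436.6  48.2  41.5]
52 12 [435.1  51.8  42.1]
56 15 [437.9  55.8  39.5]
60 9 [436.5  59.8  42.3]
64 18 [436.5  64.1  41.1]
68 9 [436.4  68.4  42.8]
72 10 [435.2  71.6  42.7]
76 17 [436.8  75.6  45.7]
80 9 [436.1  79.8  46.2]
side 74 [424.  43.  33.] [454. 103.  48.] [435.5  61.2  41.6]
44 6 [434.8  44.4  39.3]
48 10 [437.2  47.6  38.9]
52 7 [434.9  52.   40.2]
56 7 [434.4  55.4  40.5]
60 7 [434.7  59.5  40.4]
64 11 [434.4  64.6  41.6]
68 7 [433.3  68.2  43.1]
72 9 [436.8  71.6  44.9]
76 9 [435.6  76.3  45.2]
```

View pics/c1.png

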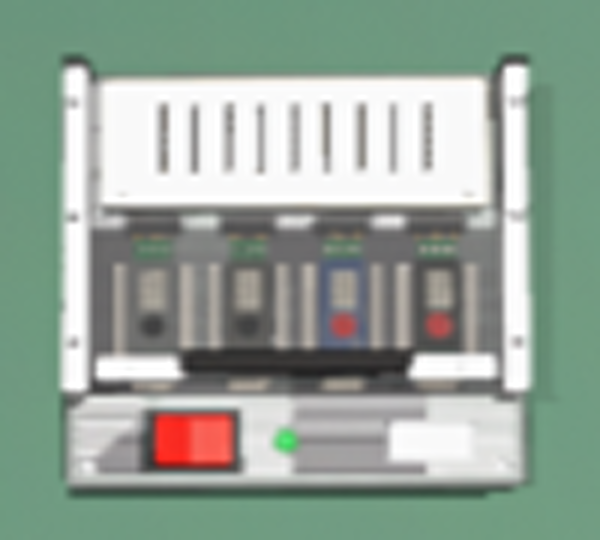

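The top crop shows the blue module with its red window at crop (345,326), in the third bay from the left (own y −23). The rocker's raised left half is at crop (172,440), roughly world (436,77). The gripper goes shut to above the rocker's left half.

```bash
cat >> h.py <<'E'
from scipy.spatial.transform import Rotation as Ro
def go(x,y,z,yaw=3.152):
    s=ctrl.read_state(); R=Ro.from_euler("xyz",s["tool_rot"]); G=Ro.from_euler("xyz",[np.pi,0,yaw])
    print("clock",s["clock"],"pos",np.round(s["eef_pos"],1),"F",np.round(s["force"],1),"->",np.round(R.inv().apply(np.array([x,y,z])-s["eef_pos"]),1),np.round((R.inv()*G).as_rotvec(),3))
E
python3 -m creep '[{"jaw":-1,"xyz":[-275,-196,0],"angular":[0,0,-0.1]},{"jaw":-1,"xyz":[-275,-196,0],"angular":[0,0,-0.1]},{"jaw":-1,"xyz":[-275,-196,0],"angular":[0,0,-0.1]},{"jaw":-1,"xyz":[-275,-196,0],"angular":[0,0,-0.1]},{"jaw":-1,"xyz":[-275,-196,0],"angular":[0,0,-0.1]},{"jaw":-1,"xyz":[-406,-470,50],"angular":[0,0,-0.24]},{"jaw":-1,"xyz":[-406,-470,50],"angular":[0,0,-0.24]},{"jaw":-1,"xyz":[-406,-470,50],"angular":[0,0,-0.24]},{"jaw":-1,"xyz":[-406,-470,50],"angular":[0,0,-0.24]},{"jaw":-1,"xyz":[-406,-470,50],"angular":[0,0,-0.24]},{"jaw":-1,"xyz":[-406,-470,50],"angular":[0,0,-0.24]},{"jaw":-1,"xyz":[-406,-470,50],"angular":[0,0,-0.24]}]'
python3 -c "
from h import *
go(436,83,90)"
```

```text
clock: 2.55
eef_pos: [436.4, 82.6, 200.3]
tool_rot: [-3.141, 0.0, -3.132]
force: [0.5, 0.0, -0.0]
width: 0.2
gripper_force: 0.0
clock 2.55 pos [436.4  82.6 200.3] F [ 0.5  0.  -0. ] -> [  0.4   0.4 110.3] [-0.     0.    -0.001]
```

```bash
python3 -m creep '[{"jaw":-1,"xyz":[0,0,60],"angular":[0,0,0]},{"jaw":-1,"xyz":[0,0,110],"angular":[0,0,0]},{"jaw":-1,"xyz":[0,0,120],"angular":[0,0,0]},{"jaw":-1,"xyz":[0,0,120],"angular":[0,0,0]}]'
python3 - <<'E'
from h import *
go(436,83,75)
I,D=viewer.get_image("side")
cv2.imwrite("pics/s1.png",cv2.resize(I[140:265,220:380],(768,600),interpolation=cv2.INTER_CUBIC)[:,:,::-1])
E
```

```text
clock: 3.05
eef_pos: [436.1, 85.2, 80.6]
tool_rot: [3.141, -0.0, -3.127]
force: [-0.1, 0.8, 0.6]
width: 0.0
gripper_force: 0.0
clock 3.05 pos [436.1  85.2  80.6] F [-0.1  0.8  0.6] -> [ 0.2 -2.2  5.6] [ 0.    -0.     0.004]
```

View pics/s1.png

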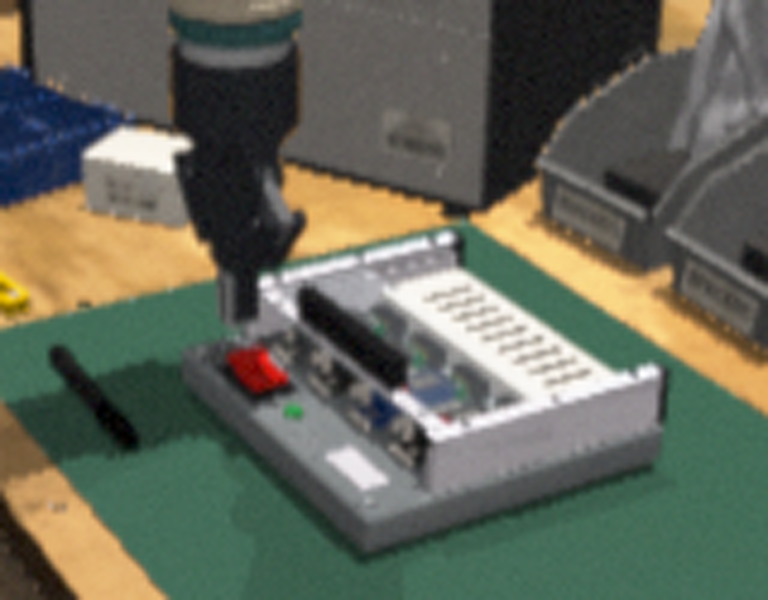

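The fingertips at crop (240,322) hover just above the outer end of the red rocker at (255,365). I'll shift 4 mm inwards and press down gently.

```bash
python3 -m creep '[{"jaw":-1,"xyz":[0,-4,10],"angular":[0,0,0]},{"jaw":-1,"xyz":[0,-4,14],"angular":[0,0,0]},{"jaw":-1,"xyz":[0,-4,16],"angular":[0,0,0]},{"jaw":-1,"xyz":[0,-4,18],"angular":[0,0,0]},{"jaw":-1,"xyz":[0,-4,19],"angular":[0,0,0]},{"jaw":-1,"xyz":[0,-4,20],"angular":[0,0,0]}]'; python3 -c "
from h import *
go(436,81,59)"
```

```text
clock: 3.85
eef_pos: [436.7, 80.6, 60.6]
tool_rot: [3.141, 0.002, -3.128]
force: [0.2, 1.5, 2.5]
width: 0.0
gripper_force: 1.4
clock 3.85 pos [436.7  80.6  60.6] F [0.2 1.5 2.5] -> [0.7 0.4 1.6] [0.001 0.002 0.003]
```

Pressing has begun (2.5 N); I'll continue in small steps.

```bash
for i in 1 ; do python3 -m creep '[{"jaw":-1,"xyz":[0,0,1],"angular":[0,0,0]},{"jaw":-1,"xyz":[0,0,2],"angular":[0,0,0]},{"jaw":-1,"xyz":[0,0,2],"angular":[0,0,0]}]'; done
```

```text
clock: 4.22
eef_pos: [436.7, 80.4, 59.7]
tool_rot: [3.141, 0.002, -3.128]
force: [-2.0, 2.8, 21.9]
width: -0.1
gripper_force: 10.7
```

```bash
python3 -m creep '[{"jaw":-1,"xyz":[0,0,1],"angular":[0,0,0]},{"jaw":-1,"xyz":[0,0,1.5],"angular":[0,0,0]},{"jaw":-1,"xyz":[0,0,1.5],"angular":[0,0,0]}]'
```

```text
clock: 4.6
eef_pos: [436.7, 80.4, 59.4]
tool_rot: [-3.141, 0.003, -3.128]
force: [-4.9, 2.9, 38.4]
width: 0.0
gripper_force: 19.2
```

Stiff stop reached at tip height of about 40 mm. Lift and check.

```bash
python3 -m creep '[{"jaw":-1,"xyz":[0,0,-20],"angular":[0,0,0]},{"jaw":-1,"xyz":[0,20,-60],"angular":[0,0,0]},{"jaw":-1,"xyz":[0,20,-60],"angular":[0,0,0]}]'
python3 - <<'E'
from h import *
I,D=viewer.get_image("side")
cv2.imwrite("pics/s2.png",cv2.resize(I[140:265,220:380],(768,600),interpolation=cv2.INTER_CUBIC)[:,:,::-1])
hsv=cv2.cvtColor(I,cv2.COLOR_RGB2HSV); R=((hsv[...,0]<8)|(hsv[...,0]>172))&(hsv[...,1]>150)&(hsv[...,2]>80)
z=np.zeros(D.shape,bool); z[140:240,235:345]=True
Q=w("side",R&z,D); Q=Q[(Q[:,0]>415)&(Q[:,0]<455)&(Q[:,2]>30)]
for y in range(44,90,4):
    S=Q[abs(Q[:,1]-y)<2]
    if len(S): print(y,len(S),np.round(S.mean(0),1))
print(np.round(Q.min(0)),np.round(Q.max(0)))
go(443,15,93)
E
```

```text
clock: 4.97
eef_pos: [437.3, 101.2, 118.7]
tool_rot: [3.14, 0.004, -3.127]
force: [0.2, 0.2, -0.2]
width: -0.8
gripper_force: 0.0
44 8 [435.3  45.2  45.5]
48 7 [435.1  47.9  45.3]
52 2 [437.2  51.9  44.3]
56 2 [438.5  54.4  44.4]
60 4 [432.1  59.1  42.2]
64 3 [437.   63.8  40.9]
68 6 [437.8  68.4  40.6]
72 7 [434.   71.5  40.9]
76 4 [433.4  75.6  41.4]
80 2 [440.1  79.   40.5]
[424.  45.  38.] [450.  80.  48.]
clock 5.025 pos [436.3  99.9 117.5] F [-0.3 -1.6 -0. ] -> [ -5.5 -85.   24.5] [-0.     0.002  0.003]
```

View pics/s2.png

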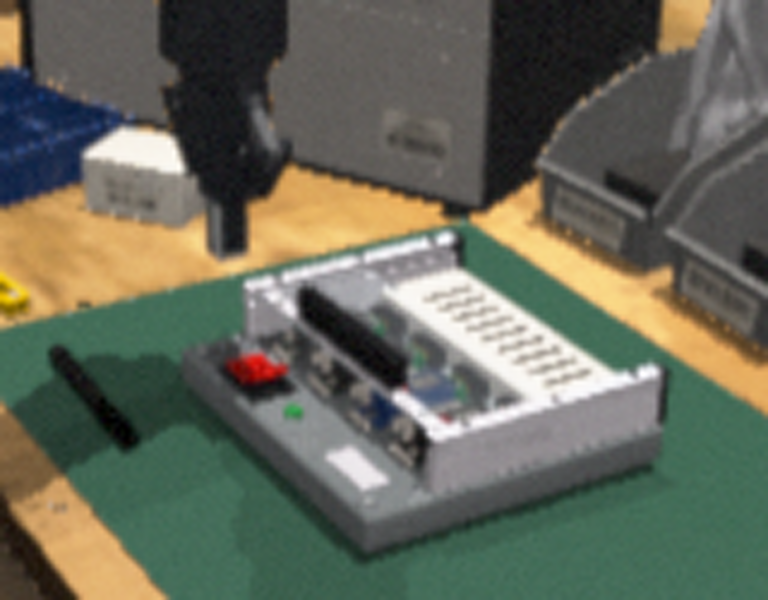

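The rocker has flipped: its right half now stands up at crop (265,365). To be sure it's fully home, I'll press once more further out, in case the first press stopped near the pivot.

```bash
python3 -m creep '[{"jaw":-1,"xyz":[0,-13,40],"angular":[0,0,0]},{"jaw":-1,"xyz":[0,-13,54],"angular":[0,0,0]},{"jaw":-1,"xyz":[0,-13,56],"angular":[0,0,0]},{"jaw":-1,"xyz":[0,-13,58],"angular":[0,0,0]},{"jaw":-1,"xyz":[0,-13,59],"angular":[0,0,0]},{"jaw":-1,"xyz":[0,-13,60],"angular":[0,0,0]},{"jaw":-1,"xyz":[0,-13,60],"angular":[0,0,0]}]'
```

```text
clock: 5.9
eef_pos: [434.2, 85.0, 58.9]
tool_rot: [-3.137, -0.002, -3.13]
force: [-6.8, -3.6, 38.5]
width: -0.1
gripper_force: 19.3
```

Same stiff stop, so the power is off. Now to the front of the bar.

```bash
python3 -m creep '[{"jaw":-1,"xyz":[0,0,-15],"angular":[0,0,0]},{"jaw":-1,"xyz":[0,0,-35],"angular":[0,0,0]},{"jaw":-1,"xyz":[0,-72,-35],"angular":[0,0,0]},{"jaw":-1,"xyz":[0,-72,-35],"angular":[0,0,0]},{"jaw":-1,"xyz":[0,-72,-35],"angular":[0,0,0]}]'
python3 - <<'E'
from h import *
go(453,15,93)
I,D=viewer.get_image("top")
P=w("top",np.ones(D.shape,bool),D); Q=P[(abs(P[:,1]-15)<60)&(P[:,2]>76)&(P[:,2]<95)&(P[:,0]>455)&(P[:,0]<600)]
print(np.percentile(Q,[5,50,95],axis=0).round(),len(Q))
hsv=cv2.cvtColor(I,cv2.COLOR_RGB2HSV); G=(abs(hsv[...,0].astype(int)-60)<15)&(hsv[...,1]>120); G[:205]=0;G[222:]=0;G[:,:275]=0;G[:,295:]=0
print("led",G.sum(),I[G].mean(0) if G.any() else "")
E
```

```text
clock: 6.52
eef_pos: [436.7, 14.5, 91.6]
tool_rot: [-3.142, -0.001, -3.131]
force: [-0.1, -0.2, 0.6]
width: 0.1
gripper_force: 0.0
clock 6.525 pos [436.7  14.5  91.6] F [-0.1 -0.2  0.6] -> [-16.3   0.3  -1.5] [-0.    -0.001  0.   ]Traceback (most recent call last):
  File "<stdin>", line 5, in <module>
    return _quantile_unchecked(
        a, q, axis, out, overwrite_input, method, keepdims, weights)
    return _ureduce(a,
                    func=_quantile_ureduce_func,
    ...<5 lines>...
                    overwrite_input=overwrite_input,
                    method=method)
    r = func(a, **kwargs)
    result = _quantile(arr,
                       quantiles=q,
    ...<2 lines>...
                       out=out,
                       weights=wgt)
    slices_having_nans = np.isnan(arr[-1, ...])
                                  ~~~^^^^^^^^^
IndexError: index -1 is out of bounds for axis 0 with size 0
```

```bash
python3 -m creep '[{"jaw":-1,"xyz":[-10,0,0],"angular":[0,0,0]},{"jaw":-1,"xyz":[-20,0,0],"angular":[0,0,0]},{"jaw":-1,"xyz":[-30,0,0],"angular":[0,0,0]},{"jaw":-1,"xyz":[-40,0,0],"angular":[0,0,0]},{"jaw":-1,"xyz":[-50,0,0],"angular":[0,0,0]},{"jaw":-1,"xyz":[-60,0,0],"angular":[0,0,0]},{"jaw":-1,"xyz":[-68,0,0],"angular":[0,0,0]},{"jaw":-1,"xyz":[-76,0,0],"angular":[0,0,0]},{"jaw":-1,"xyz":[-82,0,0],"angular":[0,0,0]},{"jaw":-1,"xyz":[-86,0,0],"angular":[0,0,0]}]'
```

```text
clock: 7.82
eef_pos: [523.3, 16.2, 91.8]
tool_rot: [-3.142, 0.0, -3.129]
force: [-1.9, 1.2, 0.6]
width: 0.1
gripper_force: 0.8
```

```bash
python3 -m creep '[{"jaw":-1,"xyz":[-2,0,0],"angular":[0,0,0]},{"jaw":-1,"xyz":[-4,0,0],"angular":[0,0,0]},{"jaw":-1,"xyz":[-5,0,0],"angular":[0,0,0]},{"jaw":-1,"xyz":[-6,0,0],"angular":[0,0,0]}]'
```

```text
clock: 8.32
eef_pos: [527.0, 16.2, 91.8]
tool_rot: [-3.141, -0.004, -3.128]
force: [-5.9, 0.1, 5.6]
width: -0.1
gripper_force: 3.7
```

```bash
python3 -m creep '[{"jaw":-1,"xyz":[-1,0,0],"angular":[0,0,0]},{"jaw":-1,"xyz":[-2,0,0],"angular":[0,0,0]},{"jaw":-1,"xyz":[-2,0,0],"angular":[0,0,0]}]'
```

```text
clock: 8.7
eef_pos: [527.1, 16.1, 91.6]
tool_rot: [-3.14, -0.007, -3.128]
force: [-10.2, 1.7, 7.6]
width: 0.2
gripper_force: 4.9
```

The guard is at its stop. Back off, clear the view and look.

```bash
python3 -m creep '[{"jaw":-1,"xyz":[20,0,0],"angular":[0,0,0]},{"jaw":-1,"xyz":[60,0,-30],"angular":[0,0,0]},{"jaw":-1,"xyz":[100,40,-80],"angular":[0,0,0]},{"jaw":-1,"xyz":[100,180,-80],"angular":[0,0,0]},{"jaw":-1,"xyz":[100,180,-80],"angular":[0,0,0]},{"jaw":-1,"xyz":[100,180,-80],"angular":[0,0,0]},{"jaw":-1,"xyz":[100,180,-80],"angular":[0,0,0]}]'
python3 - <<'E'
from h import *
I,D=viewer.get_image("top")
cv2.imwrite("pics/t2.png",cv2.resize(I[140:230,235:335],(600,540),interpolation=cv2.INTER_CUBIC)[:,:,::-1])
P=w("top",np.ones(D.shape,bool),D); Q=P[(abs(P[:,1]-15)<60)&(P[:,2]>80)&(P[:,2]<95)&(P[:,0]>455)&(P[:,0]<600)]
print("bar",np.percentile(Q,[5,50,95],axis=0).round(),len(Q))
for c in("top","side"):
    if c=="side": I,D=viewer.get_image(c)
    hsv=cv2.cvtColor(I,cv2.COLOR_RGB2HSV); R=((hsv[...,0]<8)|(hsv[...,0]>170))&(hsv[...,1]>100)&(hsv[...,2]>60)
    z=np.zeros(D.shape,bool); z[140:260,235:360]=True
    Q=w(c,R&z,D); Q=Q[(Q[:,0]>455)&(Q[:,0]<540)&(Q[:,1]<15)&(Q[:,1]>-30)]
    print(c,"red window",len(Q),np.median(Q,0).round(1) if len(Q) else "")
    for t in("blue_window","module_blue"):
        for r in silhouettes(c,t)[:1]:
            S=w(c,r["pixels"],D); print(c,t,r["score"],len(S),np.median(S,0).round(1))
go(480,-8,200)
E
```

```text
clock: 9.57
eef_pos: [429.3, 197.4, 172.4]
tool_rot: [3.14, 0.003, -3.125]
force: [0.5, 0.2, 0.8]
width: -0.0
gripper_force: 0.0
bar [[538. -33.  84.]
 [542.  16.  87.]
 [547.  65.  91.]] 154
top red window 14 [493.1  -9.1  50.2]
top blue_window 0.6 152 [503.   -8.9  48. ]
top module_blue 0.64 173 [500.   -6.7  47.7]
side red window 8 [493.1 -10.1  49.5]
side blue_window 0.67 152 [496.  -15.3  44.9]
side module_blue 0.7 141 [496.1 -15.8  44.7]
clock 9.875 pos [428.9 193.4 171.7] F [-0.5  0.5  0.8] -> [ -48.9 -202.   -28.2] [-0.001 -0.     0.   ]
```

View pics/t2.png

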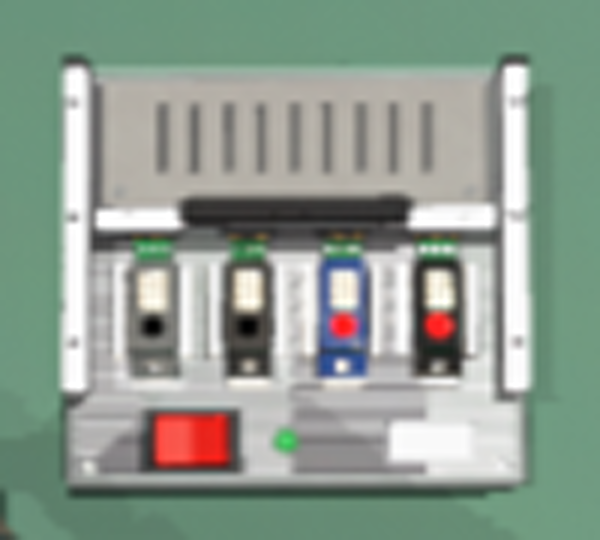

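The guard is open and all four modules lie bare. The rocker's right half is the raised one, and the blue window is at crop (343,326), world ≈ (493,-9.5,50). The bar seems to have travelled about 71 to 72 mm, which is slightly short of 75, so I'll push once more and harder to be sure.

```bash
python3 -m creep '[{"jaw":-1,"xyz":[-40,-60,0],"angular":[0,0,0]},{"jaw":-1,"xyz":[-70,-110,0],"angular":[0,0,0]},{"jaw":-1,"xyz":[-70,-160,10],"angular":[0,0,0]},{"jaw":-1,"xyz":[-70,-180,40],"angular":[0,0,0]},{"jaw":-1,"xyz":[-70,-180,82],"angular":[0,0,0]},{"jaw":-1,"xyz":[-80,-180,82],"angular":[0,0,0]},{"jaw":-1,"xyz":[-90,-180,82],"angular":[0,0,0]},{"jaw":-1,"xyz":[-96,-180,82],"angular":[0,0,0]},{"jaw":-1,"xyz":[-99,-180,82],"angular":[0,0,0]},{"jaw":-1,"xyz":[-101,-180,82],"angular":[0,0,0]},{"jaw":-1,"xyz":[-103,-180,82],"angular":[0,0,0]},{"jaw":-1,"xyz":[-103,-180,82],"angular":[0,0,0]}]'
```

```text
clock: 11.38
eef_pos: [527.2, 16.4, 90.4]
tool_rot: [-3.139, -0.013, -3.127]
force: [-15.0, 1.8, 11.1]
width: -0.2
gripper_force: 7.6
```

```bash
python3 -m creep '[{"jaw":-1,"xyz":[-1,0,0],"angular":[0,0,0]},{"jaw":-1,"xyz":[-2,0,0],"angular":[0,0,0]},{"jaw":-1,"xyz":[-2,0,0],"angular":[0,0,0]}]'
```

```text
clock: 11.75
eef_pos: [527.3, 16.4, 90.3]
tool_rot: [-3.138, -0.016, -3.127]
force: [-19.3, 2.0, 15.1]
width: -0.0
gripper_force: 9.6
```

It stops solidly at the same place under 19 N, so the guard is fully back. Now to point.

```bash
python3 -m creep '[{"jaw":-1,"xyz":[20,0,-5],"angular":[0,0,0]},{"jaw":-1,"xyz":[41,-15,-5],"angular":[0,0,0]},{"jaw":-1,"xyz":[41,-26,-5],"angular":[0,0,0]},{"jaw":-1,"xyz":[41,-26,-5],"angular":[0,0,0]},{"jaw":-1,"xyz":[41,-26,-5],"angular":[0,0,0]}]'
python3 - <<'E'
from h import *
go(493,-9.5,94)
I,D=viewer.get_image("side")
cv2.imwrite("pics/s3.png",cv2.resize(I[140:265,220:380],(768,600),interpolation=cv2.INTER_CUBIC)[:,:,::-1])
E
```

```text
clock: 12.38
eef_pos: [496.8, -9.6, 95.1]
tool_rot: [3.141, 0.002, -3.129]
force: [-1.0, -0.7, 0.1]
width: -0.0
gripper_force: 0.0
clock 12.375 pos [496.8  -9.6  95.1] F [-1.  -0.7  0.1] -> [3.8 0.2 1.1] [0.001 0.002 0.003]
```

View pics/s3.png

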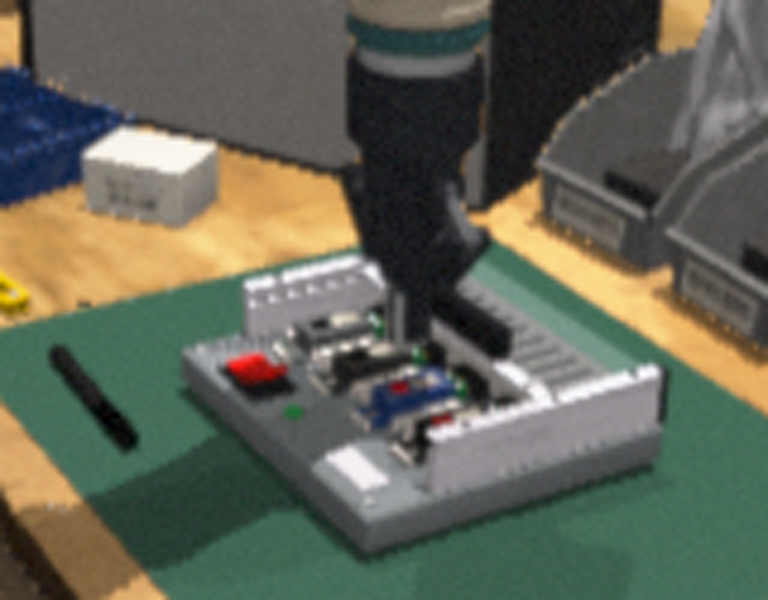

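The fingertips at crop (410,335) hover above the blue module's red window at (402,388), the guard is back and the rocker is off. I'll correct by 4 mm and hold.

```bash
python3 -m creep '[{"jaw":-1,"xyz":[4,0,1],"angular":[0,0,0]},{"jaw":-1,"xyz":[4,0,1],"angular":[0,0,0]},{"jaw":-1,"xyz":[4,0,1],"angular":[0,0,0]},{"jaw":-1,"xyz":[4,0,1],"angular":[0,0,0]},{"jaw":-1,"xyz":[4,0,1],"angular":[0,0,0]},{"jaw":-1,"xyz":[4,0,1],"angular":[0,0,0]},{"jaw":-1,"xyz":[4,0,1],"angular":[0,0,0]},{"jaw":-1,"xyz":[4,0,1],"angular":[0,0,0]},{"jaw":-1,"xyz":[4,0,1],"angular":[0,0,0]},{"jaw":-1,"xyz":[4,0,1],"angular":[0,0,0]},{"jaw":-1,"xyz":[4,0,1],"angular":[0,0,0]},{"jaw":-1,"xyz":[4,0,1],"angular":[0,0,0]}]'
H='x'; python3 -m creep '[{"jaw":-1,"xyz":[0,0,0],"angular":[0,0,0]},{"jaw":-1,"xyz":[0,0,0],"angular":[0,0,0]},{"jaw":-1,"xyz":[0,0,0],"angular":[0,0,0]},{"jaw":-1,"xyz":[0,0,0],"angular":[0,0,0]},{"jaw":-1,"xyz":[0,0,0],"angular":[0,0,0]},{"jaw":-1,"xyz":[0,0,0],"angular":[0,0,0]},{"jaw":-1,"xyz":[0,0,0],"angular":[0,0,0]},{"jaw":-1,"xyz":[0,0,0],"angular":[0,0,0]},{"jaw":-1,"xyz":[0,0,0],"angular":[0,0,0]},{"jaw":-1,"xyz":[0,0,0],"angular":[0,0,0]},{"jaw":-1,"xyz":[0,0,0],"angular":[0,0,0]},{"jaw":-1,"xyz":[0,0,0],"angular":[0,0,0]}]'
python3 -m creep '[{"jaw":-1,"xyz":[0,0,0],"angular":[0,0,0]},{"jaw":-1,"xyz":[0,0,0],"angular":[0,0,0]},{"jaw":-1,"xyz":[0,0,0],"angular":[0,0,0]},{"jaw":-1,"xyz":[0,0,0],"angular":[0,0,0]},{"jaw":-1,"xyz":[0,0,0],"angular":[0,0,0]},{"jaw":-1,"xyz":[0,0,0],"angular":[0,0,0]},{"jaw":-1,"xyz":[0,0,0],"angular":[0,0,0]},{"jaw":-1,"xyz":[0,0,0],"angular":[0,0,0]}]'
python3 -c "
from h import *
go(493,-9.5,94)"
```

```text
clock: 13.92
eef_pos: [491.3, -10.2, 93.8]
tool_rot: [3.142, 0.0, -3.128]
force: [-0.7, 0.1, -1.0]
width: 0.1
gripper_force: 0.0
clock: 15.42
eef_pos: [491.3, -10.1, 93.8]
tool_rot: [3.142, -0.0, -3.128]
force: [-0.2, -0.0, -0.5]
width: 0.4
gripper_force: 0.0
clock: 16.42
eef_pos: [491.3, -10.2, 93.8]
tool_rot: [-3.142, -0.0, -3.128]
force: [0.7, 0.1, 0.4]
width: 0.3
gripper_force: 0.0
clock 16.425 pos [491.3 -10.2  93.8] F [0.7 0.1 0.4] -> [-1.7  0.7 -0.2] [-0.    -0.     0.003]
```

```bash
python3 -c "
from h import *
print(ctrl.finish_job())"
```

```text
the job is handed in; nothing more can be done
None
```

I switched the tester off, pushed the guard back to its stops, and handed in while pointing about 25 mm above the blue module's red window, after holding there for over 3 s. The whole job took about 16.5 s. In the pictures the bar's travel came out nearer 71–72 mm than 75 mm, but it stopped solidly at the same place under 19 N.

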